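# Seat the change plate of a bowl feeder on its two locating pins

## Robot

A 6-joint arm with a two-finger parallel gripper is mounted at the origin on the work surface. World frame = base frame: x ahead of the robot, y to its left, z up, the work surface at z = 0. Lengths are in m, angles in degrees, forces in N, time in s.
With the tool pointing down it reaches from about 0.3 to 0.85 m from the base axis. Payload 5.4 kg.
Tool frame: the origin (TCP) lies midway between the tips of the shut fingers; the grasp point (between the pads) lies 19 mm behind it; z points along the fingers, y is the direction in which the jaws open and shut (so a half turn about z gives the same grasp; the last joint's range is limited). The gripper opens to 85 mm and grips with 20 to 120 N. Pads are 22 mm wide; open, the fingers measure 114 mm over their backs; the gripper's body (76 mm by 85 mm) begins 54 mm behind the grasp point. The pads swing forward as they close: fully open they stand 13 mm farther back than shut.
Start: joints at [63.363, 9.076, 91.501, -0, 79.423, -12.038], TCP at [0.145, 0.556, 0.231] pointing down, gripper open.
Joint ranges: [-166.64, 166.64], [-54.1, 131.32], [10.49, 154.53], [-73.88, 253.88], [9.74, 151.15], [-171.62, 171.62]. Speed limits (degrees/s): [147.25, 147.25, 180, 180, 180, 180].

## Interface

Orientations are given as a 3x3 rotation matrix whose columns are the frame's x, y, z axes.
In Python, from rig import sense, camera, job_done, look_for, masks_of, landmark_of gives the robot as it stands. The module is installed in compiled form; this text tells all that it offers.
- The arm moves only by the tool play_rows, never from a script. Its argument "steps" is text: rows parted by semicolons, each of 7 numbers parted by spaces: the shift along the tool's x, y, z in m, then the turn, a rotation vector about the tool's x, y, z in degrees, then the finger opening in m, from 0 to 0.0854. A call has 1 to 5 rows; each row shifts and turns the commanded pose from where the row before left it, along the tool's axes as they then stand; what a row does not reach is not made up. A row lasts 1/10 s, in which the tool goes at most 50 mm and 8.59 degrees, less where a joint would pass 70% of its speed; a pose out of reach is approached as far as the arm can. A call with a gripper value outside its range is refused whole. The fingers move at their own pace and stop on an object; "force" is the grip in N (left out, the last holds). Time passes only in rows, so rows that do not move let the fingers close. It gives the time, the measured TCP pose, the force and the opening at its end, in the units of the state.
- sense(): the state, without advancing time (a new reading comes with each control period).
- camera(name): name is "scene" or "top" or "wrist"; returns a dict with "img" (384x512x3 uint8, red, green, blue), "range_z" (384x512 float32, m along the optical axis (not along the pixel's ray), 0 where there is no reading), "K" (3x3 intrinsics, pixels), "pose" (4x4, takes a point from camera to world coordinates). Camera axes: x right, y down, z forward; pixel columns grow to the right and rows downward; lengths in m; the calibration is good to about 2 mm. A picture is of the moment at which its call begins.
- job_done(): hands the job in, once; it reports no verdict.
Trained networks look in a picture, given as the dict that the camera call returned (one of the last four; its "shot" number tells which), for a name from the list of things; names that differ only in an ending like _2 or _b are one class to them, and where a whole thing is asked for, a point or a joint stands for the part that bears it (a point fixed in the world has none). Each returns a list of dicts, best first, with "confidence" (0 to 1); they miss things now and then, are a little off and sometimes report something else, mostly with a low value. They report only what shows in the picture. A call takes as long as a camera call. They do not tell look-alikes from the thing itself.
- look_for(picture, thing): "box" ([centre column, centre row, width, height] in pixels, round what is visible of it).
- masks_of(picture, thing): "region" (384x512 bool, what is visible of it) and "box" ([centre column, centre row, width, height] in pixels, round what is visible of it).
- landmark_of(picture, thing): "centre" ([row, column] in pixels: a listed point, or the origin of a listed thing).
The state is a dict: "time": time; "joints": joint angles; "qd": joint speeds; "effort": joint torques, N m; "ee_pos": TCP position; "tcp_rot": TCP orientation; "wrist_force": force on the tool from outside, world axes, zero at the start; "moment": the same for the moment, N m; "finger_gap": finger opening in m.
Only numpy, scipy, OpenCV 4.12 (cv2) and the standard library are available. Lean on these libraries where they do the work, as an engineer would, in place of code of your own. Each camera call takes 0.05 s, during which the arm holds its last target.

## Task

Push the blue change plate along the aluminium base, off its raised deck, until its two holes drop over the two brass pins and it lies flat; then push the red latch by its upright post, all the way round, until it lies square across the plate's end. Only push with the fingers: never lift the plate, and do not touch the dark steel nest on top of it. Leave the other things on the table where they are.

Things in the scene. Friction and masses are not known exactly. Their poses are not given: they have to be found in the camera images.
- base: Fixed aluminium base. Origin on the table below the midpoint between the pins; it reaches x -150 to +90, y -135 to +135 mm. Axes: x the way the plate must go, y along the line of the pins, z up. Its top is 12 mm above the table (the seat); for x below -51 mm a raised deck, edged by a yellow line, is 20 mm above the table. Pins stand on the seat at x 0, y +55 and -55 mm.
- plate: Loose blue metal plate, 110 by 150 by 12 mm, 0.6 to 0.9 kg with its nest, starting flat on the deck, turned up to 0.3 rad. Origin on its underside midway between its holes: it reaches x -47 (rear edge, deck side) to +63, y -75 to +75 mm. Seated, its axes are the base's, its origin is 12 mm above the table, its top 4 mm above the deck, its rear edge 4 mm clear of the deck.
- hole_a (a point): Centre, at the underside, of the plate's round through hole, 13 mm in diameter, at x 0, y +55 mm of the plate. The plate balances near the line of the holes: it stays about level while slid from the deck across the pin tips, and drops 8 mm when the holes come over the pins.
- hole_b (a point): Centre, at the underside, of the plate's slot, 13 mm (x) by 17 mm (y), right through, at x 0, y -55 mm of the plate.
- pin_a (a point): Tip of the brass pin at y +55 mm of the base, for the round hole. 10 mm in diameter, with a tapered nose, 4 mm at the tip, level with the deck within 0.5 mm.
- pin_b (a point): Tip of the like brass pin at y -55 mm of the base, for the slot.
- nest: Dark steel block fixed on the plate, not to be touched: 25 mm (x) by 60 mm (y), 30 mm high, its top 42 mm above the plate's underside. Origin at the centre of its underside, at x -17.5, y 0 mm of the plate.
- latch (a joint): Angle of the red swing latch, rad. 0: its arm points along the base's +x, clear of the plate; grows clockwise seen from above; at 1.57 the arm points along the base's -y, over the plate; stop at 1.6. Starts at 0 to 0.25, stays where left, needs about 1 N at the post. Arm 14 mm wide, underside 27 mm above the table: 3 mm above the seated plate; a plate not dropped blocks it.
- latch_pivot (a point): Vertical hinge axis of the latch on a 24 mm round boss, 27 mm above the table, at x +25, y +112 mm of the base.
- latch_post (a point): Top centre of the latch's upright red post, 12 mm in diameter, 58 mm from the pivot, from the top of the arm (35 mm above the table) to 67 mm above the table.
- jar: Clear jar with a white lid, 44 mm across, 55 mm high, origin under it. Leave it.
- cup: Small steel cup, 56 mm across, 45 mm high, origin under it. Leave it.
- collar: Brass ring, 44 mm across, 14 mm high, origin under it. Leave it.
- gauge: Steel gauge block, 18 by 30 mm, 30 mm high, standing on the base's seat at its corner by pin_b; origin under it. Leave it.
- driver: Green-handled screwdriver lying on the table. Leave it.
- wrench: Steel wrench lying on the table. Leave it.
- tray: Grey divided tray, 120 by 160 mm, 40 mm high, origin under it. Leave it.
Not all that is in view belongs to the job. What is meant by the plate is not brown, and is the larger of those in its own colour.

How it is judged (in metres and radians):
On the way, in this order (a step that is already met when the one before it is completed fails the run):
1. the plate has dropped over both pins and lies flat (z of plate in the frame of base below 0.0145 m and angle between plate's own z axis and vertical below 0.03 rad and horizontal distance between hole_a and pin_a below 0.004 m and horizontal distance between hole_b and pin_b below 0.006 m), for 0.2 s.
2. the latch lies across the plate's end (value of joint latch above 1.3 rad), for 0.2 s.
At the end, for the whole second after the job is handed in: The plate rests flat on the seat (underside within 2.5 mm of it, tilt under 0.03 rad), the round hole within 4 mm and the slot within 6 mm of their pins, and the latch is swung to more than 1.3 rad; all at rest (all of step 1 and value of joint latch above 1.3 rad and linear speed of plate below 0.01 m/s); the robot touches nothing.
It fails at once if the plate is lifted (its origin more than 12 mm above deck height) (height (world z) of plate above 0.032 m).
It fails at once if the nest is touched by the robot (contact force between any of the fingers, the arm and nest above 0.5 N).
It fails at once if another thing is pushed more than 30 mm from its place (distance of any of jar, cup, collar, gauge, driver, wrench, tray from where it was at the start of the episode above 0.03 m).
It also fails if it takes over 67 s, if anything falls off the work surface, if the arm or the gripper's body presses on something with over 40 N, if the wrist force passes 120 N, or if a joint passes its speed limit or range.

## Working session

There is one attempt and no reset: what is moved stays moved. The work goes in short steps, Python scripts to look and compute and a tool call to move; the robot and the scene stay as the last step left them, time stands still between calls to the robot, and variables do not carry over. Pictures are saved under pics/ and viewed, and the job is handed in when it is done.

Besides the shell and the picture viewer there is one more tool, called after "Request:" in YAML: its name, and indented under it one key for each argument. play_rows: Moves the arm, as the interface text tells. Its arguments: {"type":"object","properties":{"steps":{"type":"string"},"force":{"type":"number"}},"required":["steps"]}

```bash
mkdir -p pics
cat > h.py <<'E'
import numpy as np,cv2
from rig import *
def save(p,n): cv2.imwrite(f'pics/{n}.png',cv2.cvtColor(p['img'],cv2.COLOR_RGB2BGR))
def ray(p,r,c):
    d=np.linalg.inv(p['K'])@[c,r,1.]; T=p['pose']; return T[:3,3],T[:3,:3]@d
def atz(p,r,c,z):
    o,d=ray(p,r,c); return o+d*(z-o[2])/d[2]
def proj(p,X):
    T=np.linalg.inv(p['pose']); q=T[:3,:3]@np.array(X)+T[:3,3]; u=p['K']@q; return u[:2]/u[2]
E
python3 - <<'E'
from h import *
for n in ['scene','top','wrist']:
    p=camera(n); save(p,n+'0')
    print(n,p['pose'][:3,3].round(3))
    for t in ['plate','base','latch','nest']:
        print(t,[(round(d['confidence'],2),np.round(d['box'])) for d in look_for(p,t)])
    for t in ['hole_a','hole_b','pin_a','pin_b','latch_pivot','latch_post','plate','nest']:
        print(t,[(round(d['confidence'],2),np.round(d['centre'],1)) for d in landmark_of(p,t)])
s=sense();print(s['time'],s['tcp_rot'].round(3) if hasattr(s['tcp_rot'],'round') else s['tcp_rot'],s['wrist_force'])
E
```

```text
scene [ 1.418 -0.538  0.99 ]
plate [(0.68, array([298., 151.,  42.,  22.])), (0.65, array([197., 177.,  28.,  22.])), (0.59, array([250., 205.,  60.,  39.]))]
base [(0.98, array([250., 220., 115.,  81.])), (0.6, array([296., 213.,  16.,  16.]))]
latch [(0.42, array([296., 213.,  19.,  16.]))]
nest [(0.8, array([247., 194.,  18.,  16.])), (0.48, array([188., 175.,  10.,  11.])), (0.46, array([296., 143.,  17.,  15.]))]
hole_a [(0.92, array([169.2, 195.3])), (0.84, array([155. , 308.4])), (0.78, array([197.5, 264.3])), (0.75, array([181.7, 190. ])), (0.75, array([152. , 280.6])), (0.7, array([179.4, 290. ])), (0.63, array([203.6, 231.2])), (0.48, array([224.6, 255.4]))]
hole_b [(0.92, array([169.2, 195.3])), (0.84, array([155. , 308.4])), (0.78, array([197.5, 264.3])), (0.75, array([181.7, 190. ])), (0.75, array([152. , 280.6])), (0.7, array([179.4, 290. ])), (0.63, array([203.6, 231.2])), (0.48, array([224.6, 255.4]))]
pin_a [(0.82, array([230.3, 239. ])), (0.69, array([212.2, 267.1])), (0.5, array([198.8, 265.8]))]
pin_b [(0.82, array([230.3, 239. ])), (0.69, array([212.2, 267.1])), 
[... 1507 characters left out ...]
ivot [(0.77, array([166.8, 236.9])), (0.39, array([185.5, 249.9]))]
latch_post [(0.57, array([155.8, 295. ])), (0.46, array([150.7, 236.8])), (0.38, array([171.5, 246.9]))]
plate [(0.96, array([190.6, 265. ])), (0.9, array([233.7, 182.6])), (0.41, array([147.5, 234.9]))]
nest [(0.49, array([241.6, 179.5])), (0.46, array([172.2, 266.1])), (0.42, array([196.6, 262.1])), (0.41, array([253.2, 288.9]))]
wrist [0.064 0.577 0.374]
plate [(0.78, array([ 76., 332.,  73.,  68.]))]
base []
latch []
nest []
hole_a []
hole_b []
pin_a []
pin_b []
latch_pivot []
latch_post []
plate []
nest []
1.95 [[-0.968  0.252 -0.   ]
 [ 0.252  0.968  0.   ]
 [ 0.     0.    -1.   ]] [ 0.45526089 -0.47929035 -0.04280884]
```

```bash
python3 -c "
import cv2
a=cv2.imread('pics/scene0.png');cv2.imwrite('pics/s1.png',cv2.resize(a[120:300,130:360],None,fx=3.4,fy=3.3,interpolation=cv2.INTER_CUBIC))
a=cv2.imread('pics/top0.png');cv2.imwrite('pics/t1.png',cv2.resize(a[130:290,150:390],None,fx=3.33,fy=3.33,interpolation=cv2.INTER_CUBIC))"
```

```text
(no output)
```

View pics/s1.png

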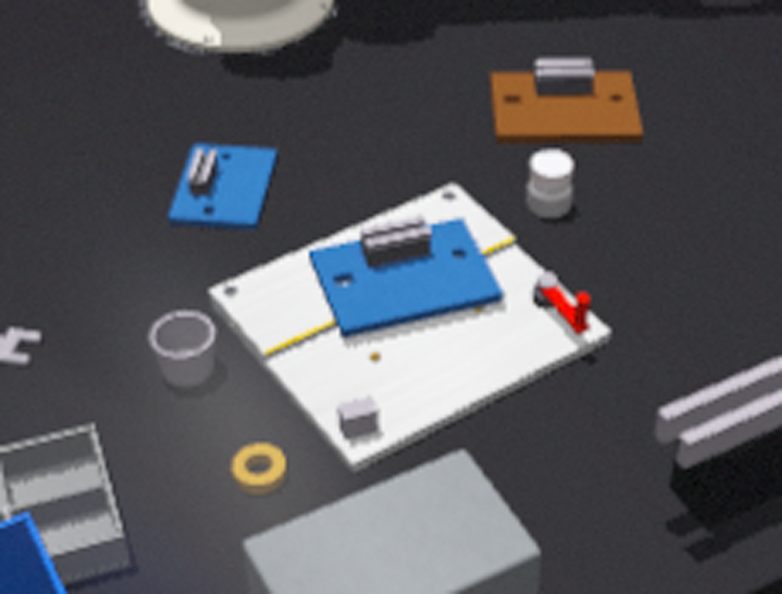

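View pics/t1.png

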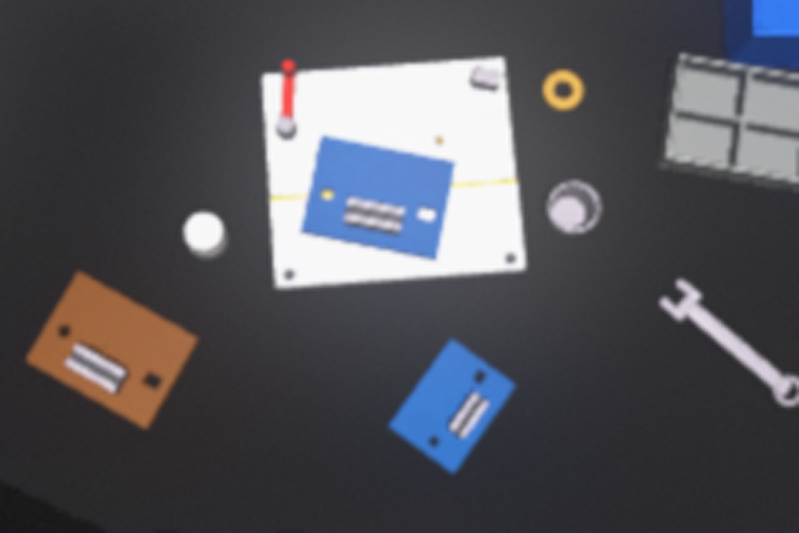

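View pics/top0.png

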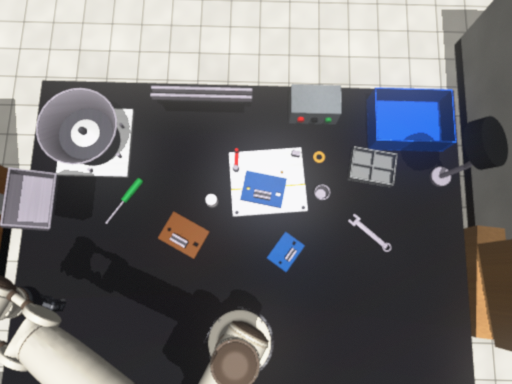

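The plate meant is the large blue one lying on the white base, at top (264,189). The small blue one at (285,251) and the brown one at (182,234) are look-alikes. Next I work out coarse poses.

```bash
cat >> h.py <<'E'
def base_from(p,zs=0.012):
    m=masks_of(p,'base'); print([x['confidence'] for x in m][:3]); return m
E
python3 - <<'E'
from h import *
p=camera('top')
f=lambda c,r:(150+c/3.33,130+r/3.33)
for n,(c,r),z in [('FL',(263,73),.012),('FR',(504,57),.012),('BR',(526,268),.02),('BL',(276,288),.02),('post',(288,66),.067),('pivot',(287,127),.027),('pinb',(439,140),.02),('hA',(328,195),.032),('hB',(426,214),.032),
  ('plFL',(322,136),.032),('plFR',(454,162),.032),('plBR',(437,259),.032),('plBL',(302,233),.032)]:
    C,R=f(c,r); print(n,atz(p,R,C,z).round(4))
w=camera('wrist'); print(w['K'].round(1),w['pose'].round(3)); save(w,'w0'); print(sense()['ee_pos'])
E
```

```text
FL [0.673  0.0602 0.012 ]
FR [ 0.6989 -0.2089  0.012 ]
BR [ 0.4593 -0.2328  0.02  ]
BL [0.4303 0.0366 0.02  ]
post [0.6651 0.0299 0.067 ]
pivot [0.6077 0.0306 0.027 ]
pinb [ 0.5992 -0.1369  0.02  ]
hA [ 0.5316 -0.0167  0.032 ]
hB [ 0.5135 -0.1231  0.032 ]
plFL [ 0.5973 -0.0082  0.032 ]
plFR [ 0.572  -0.1527  0.032 ]
plBR [ 0.4646 -0.1357  0.032 ]
plBL [0.4891 0.0101 0.032 ]
[[286.3   0.  258.5]
 [  0.  286.3 190.9]
 [  0.    0.    1. ]] [[ 0.252  0.916  0.313  0.064]
 [ 0.968 -0.239 -0.081  0.577]
 [ 0.001  0.323 -0.946  0.374]
 [ 0.     0.     0.     1.   ]]
[0.14495196 0.55642466 0.23132444]
```

View pics/wrist0.png

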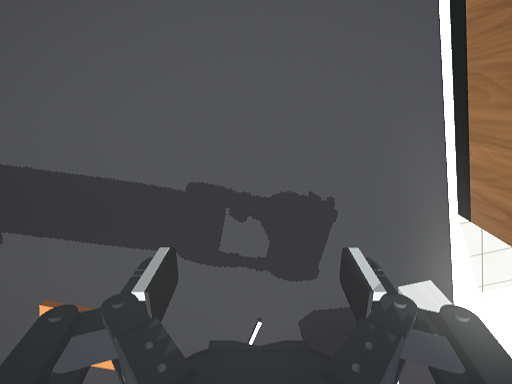

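Request:
play_rows:
  steps: "0 0 0 0 0 -6.8 0;0 0 0 0 0 -6.7 0;0 0 0 0 0 -6.7 0;-0.0226 -0.0416 -0.001 0 0 0 0;-0.0226 -0.0416 -0.001 0 0 0 0"

```text
time: 2.55
ee_pos: [0.1981, 0.4774, 0.2331]
tcp_rot: [[-0.995, -0.1, 0.0], [-0.1, 0.995, -0.0], [-0.0, -0.0, -1.0]]
wrist_force: [1.4, 0.8, -0.1]
finger_gap: 0.0125
```

Request:
play_rows:
  steps: "-0.0226 -0.0416 -0.001 0 0 0 0;-0.0226 -0.0416 -0.001 0 0 0 0;-0.0226 -0.0416 -0.001 0 0 0 0;-0.0226 -0.0416 -0.001 0 0 0 0;-0.0226 -0.0416 -0.001 0 0 0 0"

```text
time: 3.05
ee_pos: [0.3315, 0.2805, 0.2386]
tcp_rot: [[-0.995, -0.098, 0.001], [-0.098, 0.995, 0.0], [-0.001, 0.0, -1.0]]
wrist_force: [0.7, 0.5, 0.1]
finger_gap: -0.0001
```

Request:
play_rows:
  steps: "-0.0226 -0.0416 -0.001 0 0 0 0;-0.0226 -0.0416 -0.001 0 0 0 0;-0.0226 -0.0416 -0.001 0 0 0 0;-0.0226 -0.0416 -0.001 0 0 0 0;-0.0226 -0.0416 -0.001 0 0 0 0"

```text
time: 3.55
ee_pos: [0.4645, 0.0842, 0.2437]
tcp_rot: [[-0.995, -0.097, 0.001], [-0.097, 0.995, 0.0], [-0.001, 0.0, -1.0]]
wrist_force: [1.0, 1.3, 0.5]
finger_gap: -0.0002
```

Request:
play_rows:
  steps: "-0.0226 -0.0416 -0.001 0 0 0 0;-0.0226 -0.0416 -0.001 0 0 0 0;-0.0226 -0.0416 -0.001 0 0 0 0;-0.0226 -0.0416 -0.001 0 0 0 0;0 0 0 0 0 0 0"

```text
time: 4.05
ee_pos: [0.5717, -0.0756, 0.2466]
tcp_rot: [[-0.996, -0.093, 0.0], [-0.093, 0.996, -0.002], [-0.0, -0.002, -1.0]]
wrist_force: [0.3, -0.2, -0.7]
finger_gap: 0.0002
```

Run:
```python
from h import *
w=camera('wrist'); save(w,'w1')
for t in ['hole_a','pin_a','latch_pivot','latch_post','nest']:
    print(t,[(round(d['confidence'],2),np.round(d['centre'],1)) for d in landmark_of(w,t)])
s=sense(); print(s['time'],np.round(s['tcp_rot'],3),s['ee_pos'])
```

```text
hole_a [(0.9, array([109.4, 225.4])), (0.57, array([133.1, 309. ]))]
pin_a [(0.64, array([178. , 297.4]))]
latch_pivot [(0.71, array([196.9, 336.4]))]
latch_post [(0.97, array([248.2, 333.8]))]
nest [(0.72, array([109.3, 271.4]))]
4.35 [[-0.995 -0.099  0.   ]
 [-0.099  0.995  0.   ]
 [-0.     0.    -1.   ]] [ 0.56937706 -0.06948011  0.2475803 ]
```

View pics/w1.png

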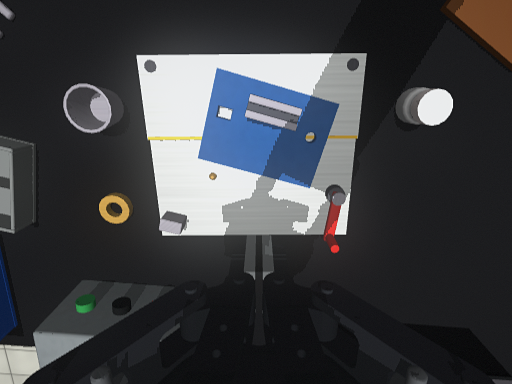

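```bash
cat >> h.py <<'E'
def toplane(p,pts,z): return np.array([atz(p,r,c,z)[:2] for c,r in pts])
def plate_pose(p,z=.032,show=None):
    im=cv2.cvtColor(p['img'],cv2.COLOR_RGB2HSV)
    m=((im[...,0]>98)&(im[...,0]<118)&(im[...,1]>140)&(im[...,2]>40)).astype(np.uint8)
    n,l,st,ce=cv2.connectedComponentsWithStats(m)
    # component nearest the base origin
    best=None
    for i in range(1,n):
        if st[i,4]<400: continue
        q=atz(p,ce[i][1],ce[i][0],z)[:2]; d=np.linalg.norm(q-[.56,-.08])
        if best is None or d<best[0]: best=(d,i)
    m=(l==best[1]).astype(np.uint8)
    cs,_=cv2.findContours(m,cv2.RETR_EXTERNAL,cv2.CHAIN_APPROX_NONE)
    c=max(cs,key=cv2.contourArea)[:,0,:].astype(float)
    W=toplane(p,c,z)
    (cx,cy),(a,b),ang=cv2.minAreaRect((W*1000).astype(np.float32))
    bx=cv2.boxPoints(((cx,cy),(a,b),ang))
    # long side is y
    e=bx[1]-bx[0]; f=bx[2]-bx[1]
    v=e if np.linalg.norm(e)>np.linalg.norm(f) else f
    if v[1]<0: v=-v
    yaw=np.arctan2(-v[0],v[1])
    o=np.array([cx,cy])/1000-.008*np.array([np.cos(yaw),np.sin(yaw)])
    return o,yaw,(a,b)
B=None
def inbase(q,B):
    o,y=B; R=np.array([[np.cos(y),np.sin(y)],[-np.sin(y),np.cos(y)]]); return R@(np.array(q)[:2]-o)*1000
def toworld(q,B):
    o,y=B; R=np.array([[np.cos(y),-np.sin(y)],[np.sin(y),np.cos(y)]]); return R@(np.array(q)/1000)+o
E
python3 - <<'E'
from h import *
w=camera('wrist')
C=[(137,54.5,.02),(367,53,.02),(348,234.5,.012),(163.5,235.5,.012)]
loc=np.array([[-150,-135],[-150,135],[90,135],[90,-135]])/1000
W=np.array([atz(w,r,c,z)[:2] for c,r,z in C]);print(W.round(4))
a=W-W.mean(0);b=loc-loc.mean(0)
yaw=np.arctan2((b[:,0]*a[:,1]-b[:,1]*a[:,0]).sum(),(b*a).sum())
R=np.array([[np.cos(yaw),-np.sin(yaw)],[np.sin(yaw),np.cos(yaw)]])
o=W.mean(0)-R@loc.mean(0);print('base',o,yaw,np.degrees(yaw),((a-(R@b.T).T)*1000).round(1))
B=(o,yaw)
for n,c,r,z in [('pinb',212.5,176.3,.02),('A',310,137,.032),('Bh',225.5,113,.032),('pivot',336.4,196,.03),('post',334.5,248.5,.067),('y1',149,138.5,.02),('y2',357,137,.02),('jar',428,107,.055),('gauge',173,222,.042)]:
    q=atz(w,r,c,z); print(n,q.round(4),inbase(q,B).round(1))
o,y,s=plate_pose(w); print('plate',o,np.degrees(y),s,'in base',inbase(o,B).round(1),np.degrees(y-yaw))
t=camera('top'); print(plate_pose(t))
E
```

```text
[[ 0.4574 -0.2246]
 [ 0.4289  0.0443]
 [ 0.6693  0.0728]
 [ 0.6977 -0.1979]]
base [ 0.5931542  -0.07309642] 0.1090515108659539 6.248191322144195 [[-1.4 -0.9]
 [-0.4 -0.5]
 [ 1.4  1.9]
 [ 0.4 -0.4]]
pinb [ 0.5974 -0.1292  0.02  ] [ -1.9 -56.2]
A [ 0.531  -0.0093  0.032 ] [-54.8  70.2]
Bh [ 0.5126 -0.1157  0.032 ] [-84.7 -33.6]
pivot [0.6054 0.0386 0.03  ] [ 24.4 109.7]
post [0.6641 0.0375 0.067 ] [ 82.5 102.3]
y1 [ 0.5549 -0.2129  0.02  ] [ -53.2 -134.8]
y2 [0.5266 0.0532 0.02  ] [-52.5 132.8]
jar [0.4818 0.1133 0.055 ] [-90.4 197.4]
gauge [ 0.6594 -0.1757  0.042 ] [  54.7 -109.2]
plate [ 0.52415893 -0.06922117] -10.1565895 (149.24586486816406, 108.61194610595703) in base [-68.2  11.4] -16.40478165569612
(array([ 0.30581017, -0.15914947]), np.float32(0.9586094), (85.04306030273438, 115.675537109375))
```

Run:
```python
from h import *
w=camera('wrist'); save(w,'w2'); print(w['pose'][:3,3],sense()['ee_pos'],sense()['time'])
a=cv2.imread('pics/w2.png')[40:260,120:390]
cv2.imwrite('pics/w2c.png',cv2.resize(a,None,fx=2.9,fy=2.7,interpolation=cv2.INTER_CUBIC))
print('tip proj',proj(w,sense()['ee_pos']))
```

```text
[ 0.48586842 -0.07875889  0.39067442] [ 0.56953945 -0.06981202  0.24760739] 4.5
tip proj [259.33939939 249.44500729]
```

View pics/w2c.png

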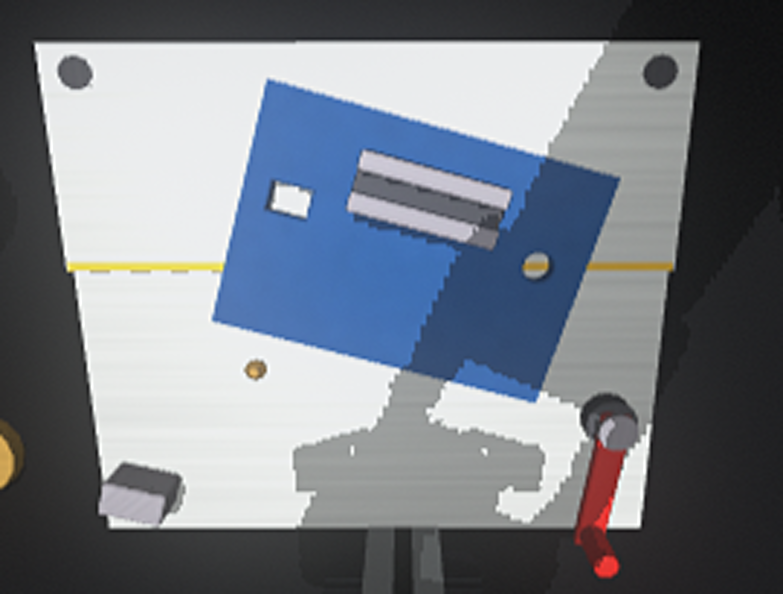

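```bash
cat >> h.py <<'E'
def fit(W,loc):
    W=np.array(W);loc=np.array(loc);a=W-W.mean(0);b=loc-loc.mean(0)
    yaw=np.arctan2((b[:,0]*a[:,1]-b[:,1]*a[:,0]).sum(),(b*a).sum())
    R=np.array([[np.cos(yaw),-np.sin(yaw)],[np.sin(yaw),np.cos(yaw)]])
    return W.mean(0)-R@loc.mean(0),yaw,((a-(R@b.T).T)*1000).round(1)
E
python3 - <<'E'
from h import *
w=camera('wrist')
f=lambda c,r:(120+(c+.5)/2.9-.5,40+(r+.5)/2.7-.5)
P=[(34,41,.02,-150,-135),(699,41,.02,-150,135),(641,528,.012,90,135),(108,528,.012,90,-135),(256,369,.02,0,-55),(67,267,.02,-51,-135),(673,266,.02,-51,135)]
W=[];
for c,r,z,_,_ in P:
    C,R=f(c,r); W.append(atz(w,R,C,z)[:2])
o,y,e=fit(W,np.array([p[3:] for p in P])/1000); print('base',o,y,e.tolist()); B=(o,y)
for n,c,r,z in [('A',537,265,.032),('Bh',290,199,.032),('post',606,567,.067),('piv',605,413,.027)]:
    C,R=f(c,r); print(n,C,R,atz(w,R,C,z)[:2].round(4),inbase(atz(w,R,C,z),B).round(1))
o,y2,s=plate_pose(w); print('plate',o,s,inbase(o,B).round(1),np.degrees(y2-y))
E
```

```text
base [ 0.59425392 -0.08205999] 0.09962955814023815 [[0.2, -0.2], [0.3, -0.3], [1.5, 0.7], [1.3, -0.6], [-1.4, 1.1], [-0.9, 0.2], [-1.1, -0.8]]
A 304.84482758620686 137.83333333333331 [ 0.5329 -0.0159] [-54.4  71.9]
Bh 219.67241379310343 113.38888888888889 [ 0.514 -0.123] [-83.9 -32.8]
post 328.6379310344828 249.68518518518516 [0.6668 0.03  ] [ 83.4 104.3]
piv 328.2931034482759 192.64814814814812 [0.6031 0.0275] [ 19.7 108.1]
plate [ 0.52412519 -0.06936508] (148.92787170410156, 108.57315063476562) [-68.5  19.6] -15.875315171995492
```

Request:
play_rows:
  steps: "0.0103 0.0231 0.03 0 0 0 0;0.0103 0.0231 0.03 0 0 0 0;0.0103 0.0231 0.03 0 0 0 0;0.0103 0.0231 0.03 0 0 0 0;0.0103 0.0231 0.03 0 0 0 0"

```text
time: 5.05
ee_pos: [0.5066, 0.0403, 0.0965]
tcp_rot: [[-0.995, -0.098, 0.001], [-0.098, 0.995, -0.0], [-0.001, -0.0, -1.0]]
wrist_force: [0.9, 1.3, -0.2]
finger_gap: -0.0002
```

Request:
play_rows:
  steps: "0 0 0.025 0 0 0 0;0 0 0.025 0 0 0 0;0 0 0.015 0 0 0 0;0 0 0 0 0 0 0;0 0 0 0 0 0 0"

```text
time: 5.55
ee_pos: [0.5075, 0.0393, 0.0328]
tcp_rot: [[-0.995, -0.098, 0.0], [-0.098, 0.995, -0.0], [-0.0, -0.0, -1.0]]
wrist_force: [-0.3, -0.4, -0.1]
finger_gap: -0.0003
```

```bash
cat >> h.py <<'E'
B=(np.array([.5943,-.0821]),.0996)
def st():
    s=sense(); p=s['ee_pos']; print('t',round(s['time'],2),'tcp base mm',inbase(p,B).round(1),'z',round(p[2]*1000,1),'F',np.round(s['wrist_force'],1),'yaw',round(float(np.degrees(np.arctan2(-s['tcp_rot'][0][1],s['tcp_rot'][1][1]))),2),'gap',round(s['finger_gap'],4))
def pl(p,z=.032):
    o,y,s=plate_pose(p,z); print('plate',inbase(o,B).round(1),'yaw',round(float(np.degrees(y-B[1])),2),np.round(s,1))
E
python3 - <<'E'
from h import *
st(); w=camera('wrist'); save(w,'w3'); pl(w)
E
```

```text
t 5.55 tcp base mm [-74.3 129.5] z 32.8 F [-0.3 -0.4 -0.1] yaw 5.62 gap -0.0003
plate [-63.3  37.1] yaw -16.38 [113.1 110.7]
```

View pics/w3.png

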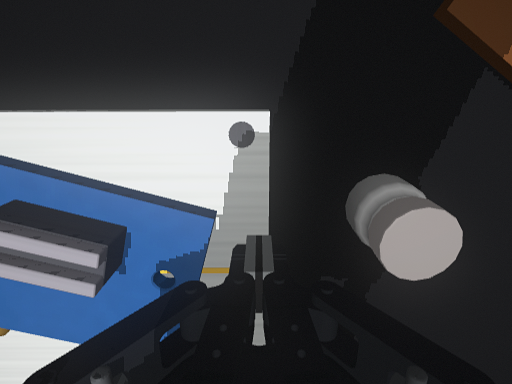

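Request:
play_rows:
  steps: "0 0 0.0085 0 0 0 0;0 -0.005 0 0 0 0 0;0 -0.006 0 0 0 0 0;0 -0.006 0 0 0 0 0;0 -0.006 0 0 0 0 0"

```text
time: 6.1
ee_pos: [0.5093, 0.0165, 0.0238]
tcp_rot: [[-0.995, -0.097, -0.0], [-0.097, 0.995, 0.002], [0.0, 0.002, -1.0]]
wrist_force: [-0.5, 4.2, 0.3]
finger_gap: 0.0
```

Request:
play_rows:
  steps: "0 -0.005 0 0 0 0 0;0 -0.005 0 0 0 0 0;0 0 0 0 0 0 0"

```text
time: 6.4
ee_pos: [0.5105, 0.0059, 0.0238]
tcp_rot: [[-0.995, -0.097, -0.0], [-0.097, 0.995, 0.0], [0.0, 0.0, -1.0]]
wrist_force: [-0.2, 1.6, 0.0]
finger_gap: 0.0003
```

Run:
```python
from h import *
st(); w=camera('wrist'); save(w,'w4'); w=camera('top'); save(w,'t4')
a=cv2.imread('pics/t4.png')[130:290,190:340]
cv2.imwrite('pics/t4c.png',cv2.resize(a,None,fx=3.5,fy=3.5,interpolation=cv2.INTER_CUBIC))
```

```text
t 6.4 tcp base mm [-74.7  95.9] z 23.8 F [-0.2  1.6  0. ] yaw 5.56 gap 0.0003
```

View pics/w4.png

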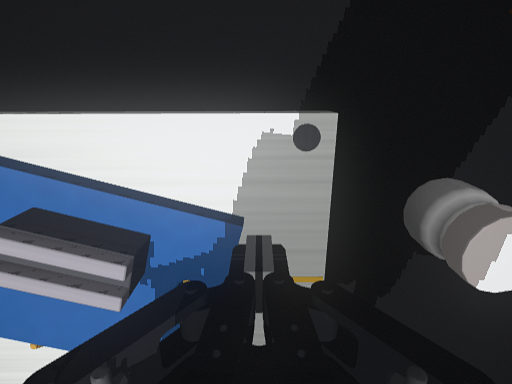

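View pics/t4c.png

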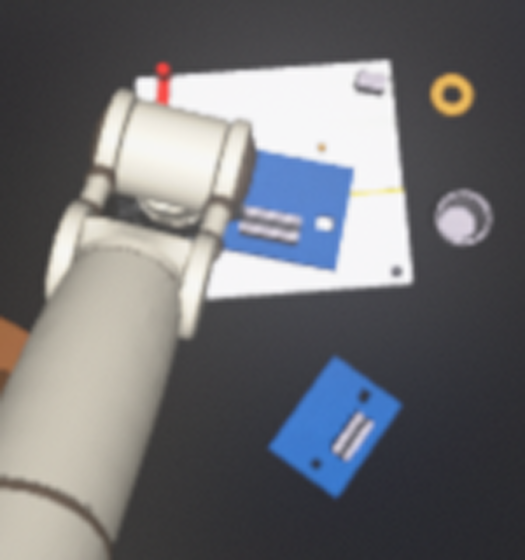

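Run:
```python
from h import *
w=camera('wrist')
a=inbase(atz(w,217.5,243,.032),B);b=inbase(atz(w,156.5,0,.032),B)
d=a-b; yaw=np.arctan2(-d[0],d[1]); print(a,b,np.degrees(yaw))
R=np.array([[np.cos(yaw),-np.sin(yaw)],[np.sin(yaw),np.cos(yaw)]])
print('origin',a-R@[-47,75])
```

```text
[-98.07685777  87.46785377] [-130.18695709  -28.0719139 ] -15.531347553933122
origin [-72.87552183   2.6215653 ]
```

Request:
play_rows:
  steps: "0 0.012 0 0 0 0 0;0 0 -0.04 0 0 0 0;0.01 0 -0.046 0 0 0 0.085;0.03 -0.036 0 0 0 0 0.085;0.03 -0.036 0 0 0 0 0.085"

```text
time: 7.05
ee_pos: [0.4477, -0.0606, 0.112]
tcp_rot: [[-0.995, -0.101, 0.005], [-0.101, 0.995, -0.003], [-0.004, -0.003, -1.0]]
wrist_force: [-0.0, -1.6, -1.1]
finger_gap: 0.0427
```

Request:
play_rows:
  steps: "0.0153 -0.036 0 0 0 0 0.085;0 0 0 0 0 0 0.085;0 0 0 0 0 0 0.085"

```text
time: 7.35
ee_pos: [0.4351, -0.0978, 0.1101]
tcp_rot: [[-0.995, -0.096, 0.001], [-0.096, 0.995, -0.0], [-0.001, -0.0, -1.0]]
wrist_force: [-0.9, -0.5, 0.1]
finger_gap: 0.0843
```

Run:
```python
from h import *
st(); w=camera('wrist'); save(w,'w5'); w=camera('top'); save(w,'t5');  w=camera('scene'); save(w,'s5')
a=cv2.imread('pics/s5.png')[110:290,170:350]
cv2.imwrite('pics/s5c.png',cv2.resize(a,None,fx=3.3,fy=3.3,interpolation=cv2.INTER_CUBIC))
```

```text
t 7.35 tcp base mm [-160.     0.3] z 110.1 F [-0.9 -0.5  0.1] yaw 5.51 gap 0.0843
```

View pics/w5.png

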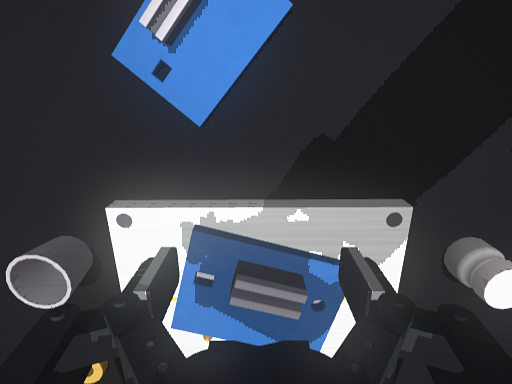

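View pics/s5c.png

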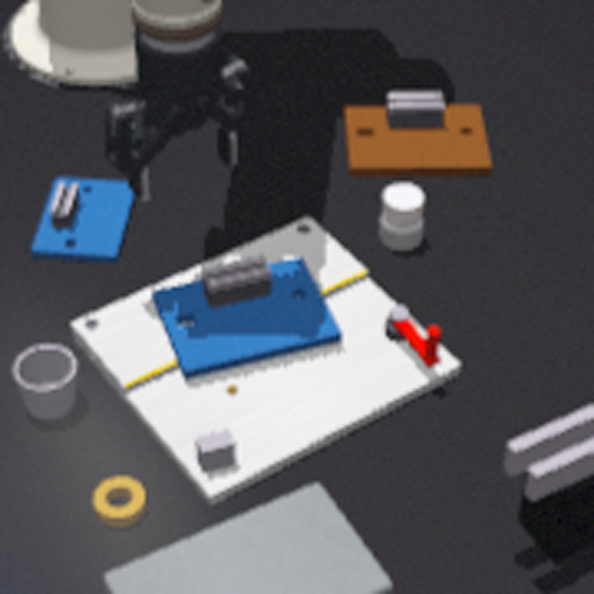

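Request:
play_rows:
  steps: "0 0 0.03 0 0 0 0.085;0 0 0.03 0 0 0 0.085;0 0 0.025 0 0 0 0.085;0 0 0.01 0 0 0 0.085;0 0 0 0 0 0 0.085"

```text
time: 8.0
ee_pos: [0.434, -0.0962, 0.0136]
tcp_rot: [[-0.995, -0.099, -0.003], [-0.099, 0.995, 0.002], [0.003, 0.002, -1.0]]
wrist_force: [-0.3, -0.3, -0.1]
finger_gap: 0.0852
```

Run:
```python
from h import *
st(); w=camera('wrist'); save(w,'w6'); w=camera('scene'); save(w,'s6')
a=cv2.imread('pics/s6.png')[130:250,190:310]
cv2.imwrite('pics/s6c.png',cv2.resize(a,None,fx=5,fy=5,interpolation=cv2.INTER_CUBIC))
```

```text
t 8.0 tcp base mm [-160.9    1.9] z 13.6 F [-0.3 -0.3 -0.1] yaw 5.68 gap 0.0852
```

View pics/w6.png

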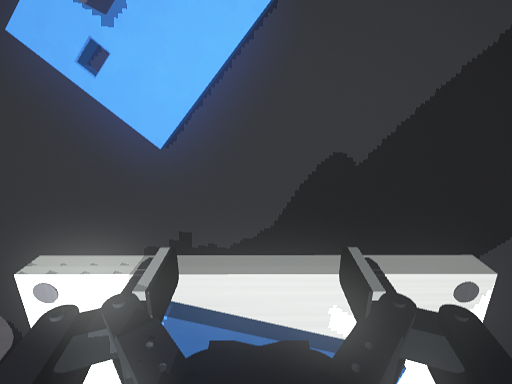

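View pics/s6c.png

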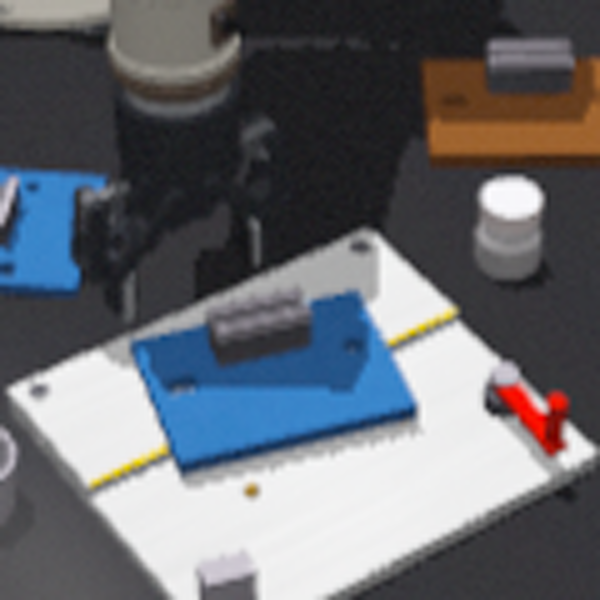

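Request:
play_rows:
  steps: "0 0 0.0035 0 0 0 0.085;-0.006 -0.001 0 0 0 0 0.085;-0.006 0 0 0 0 0 0.085;-0.005 0 0 0 0 0 0.085;-0.005 0 0 0 0 0 0.085"

```text
time: 8.6
ee_pos: [0.4567, -0.0965, 0.0114]
tcp_rot: [[-0.995, -0.098, -0.002], [-0.098, 0.995, -0.0], [0.002, -0.0, -1.0]]
wrist_force: [-6.2, -1.9, 2.7]
finger_gap: 0.0847
```

Request:
play_rows:
  steps: "-0.004 0 0 0 0 0 0.085;-0.004 0 0 0 0 0 0.085;-0.004 0 0 0 0 0 0.085;-0.003 0 0 0 0 0 0.085;0 0 0 0 0 0 0.085"

```text
time: 9.1
ee_pos: [0.472, -0.095, 0.0112]
tcp_rot: [[-0.995, -0.098, -0.0], [-0.098, 0.995, -0.0], [0.0, 0.0, -1.0]]
wrist_force: [-1.7, -0.7, -0.3]
finger_gap: 0.0852
```

Run:
```python
from h import *
st(); w=camera('wrist'); save(w,'w7'); w=camera('top'); save(w,'t7')
a=cv2.imread('pics/t7.png')[130:250,210:330]
cv2.imwrite('pics/t7c.png',cv2.resize(a,None,fx=5,fy=5,interpolation=cv2.INTER_CUBIC))
```

```text
t 9.1 tcp base mm [-123.    -0.6] z 11.2 F [-1.7 -0.7 -0.3] yaw 5.6 gap 0.0852
```

View pics/w7.png

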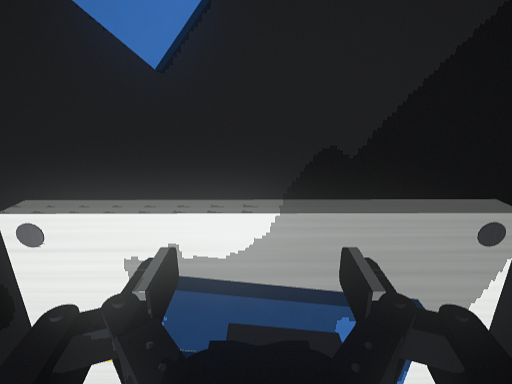

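View pics/t7c.png

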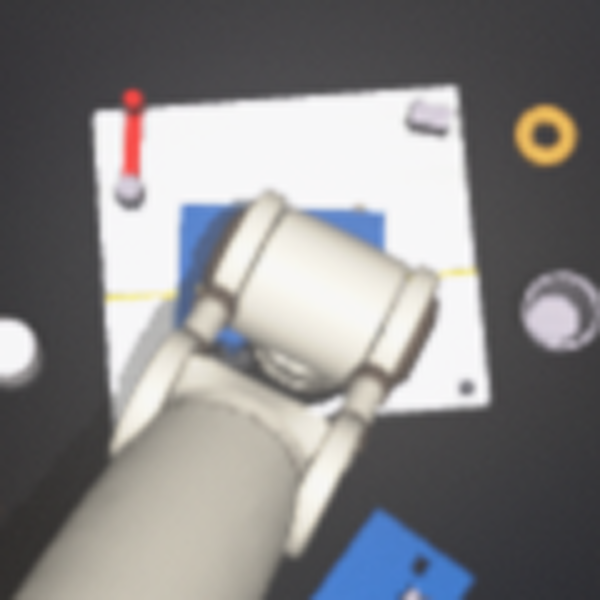

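Request:
play_rows:
  steps: "-0.004 0 0 0 0 0 0.085;-0.004 0 0 0 0 0 0.085;-0.004 0 0 0 0 0 0.085;-0.004 0 0 0 0 0 0.085;-0.004 0 0 0 0 0 0.085"

```text
time: 9.7
ee_pos: [0.4906, -0.0925, 0.011]
tcp_rot: [[-0.995, -0.099, -0.004], [-0.099, 0.995, 0.001], [0.004, 0.001, -1.0]]
wrist_force: [-8.9, -1.9, 7.5]
finger_gap: 0.0852
```

Request:
play_rows:
  steps: "-0.004 0 0 0 0 0 0.085;-0.004 0 0 0 0 0 0.085;-0.004 0 0 0 0 0 0.085;-0.003 0 0 0 0 0 0.085;0 0 0 0 0 0 0.085"

```text
time: 10.2
ee_pos: [0.5058, -0.0907, 0.0111]
tcp_rot: [[-0.995, -0.099, -0.003], [-0.099, 0.995, 0.001], [0.003, 0.002, -1.0]]
wrist_force: [-7.1, -1.3, 5.3]
finger_gap: 0.0852
```

Run:
```python
from h import *
st(); w=camera('wrist'); save(w,'w8'); w=camera('top'); save(w,'t8')
a=cv2.imread('pics/t8.png')[130:250,210:330]
cv2.imwrite('pics/t8c.png',cv2.resize(a,None,fx=5,fy=5,interpolation=cv2.INTER_CUBIC))
```

```text
t 10.2 tcp base mm [-88.9   0.2] z 11.1 F [-7.1 -1.3  5.3] yaw 5.68 gap 0.0852
```

View pics/w8.png

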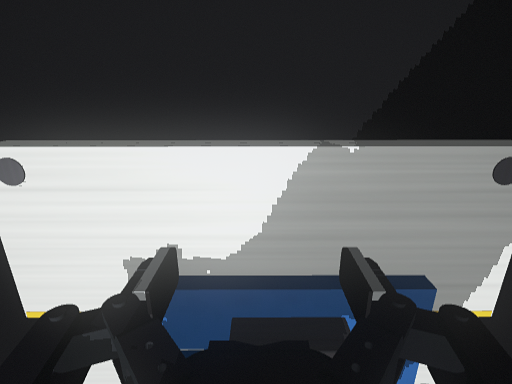

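View pics/t8c.png

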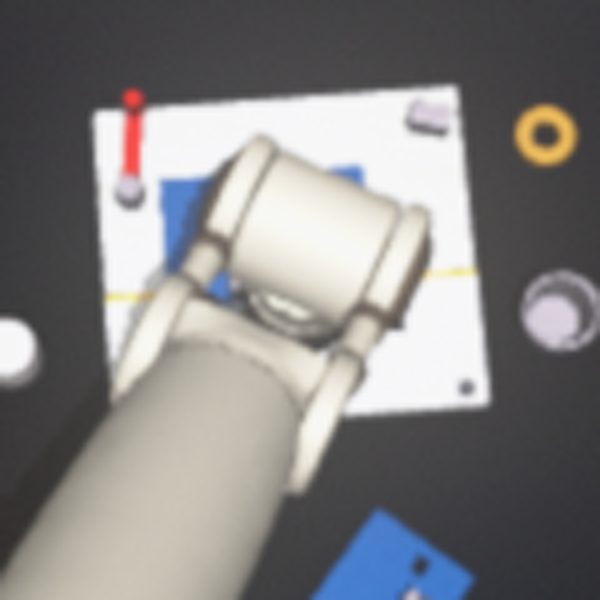

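Run:
```python
from h import *
w=camera('wrist')
print(inbase(atz(w,289.5,436.5,.032),B),inbase(atz(w,276,424,.02),B),inbase(atz(w,290,180,.032),B), inbase(atz(w,315.5,482,.02),B))
```

```text
[-77.58159375  90.71486792] [-77.21173747  90.98112108] [-77.63623447 -40.59629684] [-50.06534882 129.87543662]
```

Request:
play_rows:
  steps: "0.01 0 0 0 0 0 0.085;0 0 -0.045 0 0 0 0.085;0 0 -0.045 0 0 0 0.04;-0.02 0.04 0 0 0 0 0;-0.024 0.04 0 0 0 0 0"

```text
time: 10.85
ee_pos: [0.5348, -0.0084, 0.1039]
tcp_rot: [[-0.996, -0.095, 0.006], [-0.095, 0.996, -0.001], [-0.006, -0.001, -1.0]]
wrist_force: [0.7, 0.8, -1.1]
finger_gap: 0.0432
```

Request:
play_rows:
  steps: "-0.024 0.039 0 0 0 0 0;0 0 0 0 0 0 0;0 0 0 0 0 0 0"

```text
time: 11.15
ee_pos: [0.553, 0.0337, 0.1013]
tcp_rot: [[-0.995, -0.1, 0.001], [-0.1, 0.995, 0.0], [-0.001, 0.0, -1.0]]
wrist_force: [-0.1, -0.8, -0.3]
finger_gap: -0.0
```

Run:
```python
from h import *
st(); w=camera('wrist'); save(w,'w9')
```

```text
t 11.15 tcp base mm [-29.6 119.3] z 101.3 F [-0.1 -0.8 -0.3] yaw 5.74 gap -0.0
```

View pics/w9.png

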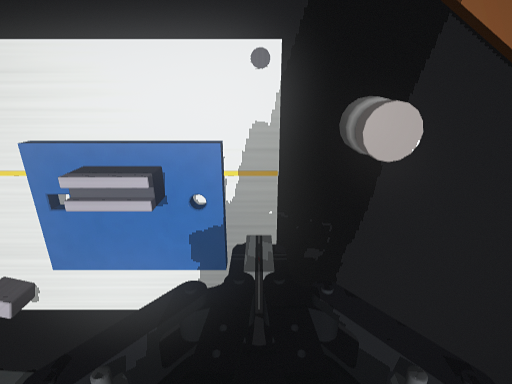

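Run:
```python
from h import *
w=camera('wrist'); pl(w)
for c,r in [(20,143),(222,141.5),(226.5,269),(199,200)]: print(inbase(atz(w,r,c,.032),B).round(1))
for c,r in [(281.5,39.5),(279,172.5)]: print(inbase(atz(w,r,c,.02),B).round(1))
```

```text
plate [-31.9  15.9] yaw -0.08 [107.4 151.2]
[-79.2 -58.7]
[-80.1  90.9]
[29.9 90.1]
[-33.9  70.7]
[-149.5  134.1]
[-53.  134.5]
```

Request:
play_rows:
  steps: "0 0 0.03 0 0 0 0;0 0 0.03 0 0 0 0;0 0 0.017 0 0 0 0;0 -0.008 0 0 0 0 0;0 -0.006 0 0 0 0 0"

```text
time: 11.75
ee_pos: [0.5543, 0.0171, 0.0247]
tcp_rot: [[-0.995, -0.096, 0.0], [-0.096, 0.995, -0.0], [-0.0, -0.0, -1.0]]
wrist_force: [0.1, 0.5, 0.8]
finger_gap: -0.0002
```

Request:
play_rows:
  steps: "0 -0.004 0 0 0 0 0;0 -0.004 0 0 0 0 0;0 -0.004 0 0 0 0 0;0 -0.004 0 0 0 0 0;0 -0.002 0 0 0 0 0"

```text
time: 12.25
ee_pos: [0.5569, 0.0019, 0.0258]
tcp_rot: [[-0.995, -0.097, 0.002], [-0.097, 0.995, 0.003], [-0.002, 0.002, -1.0]]
wrist_force: [-1.4, 8.2, 4.5]
finger_gap: 0.0001
```

Request:
play_rows:
  steps: "0 0 0 0 0 0 0"

```text
time: 12.35
ee_pos: [0.557, 0.0016, 0.0259]
tcp_rot: [[-0.995, -0.097, 0.002], [-0.097, 0.995, 0.002], [-0.002, 0.002, -1.0]]
wrist_force: [-0.0, 6.4, 4.4]
finger_gap: 0.0001
```

Run:
```python
from h import *
st(); w=camera('wrist'); save(w,'w10');w=camera('top'); save(w,'t10')
a=cv2.imread('pics/t10.png')[130:250,210:330]
cv2.imwrite('pics/t10c.png',cv2.resize(a,None,fx=5,fy=5,interpolation=cv2.INTER_CUBIC))
```

```text
t 12.35 tcp base mm [-28.8  87. ] z 25.9 F [-0.   6.4  4.4] yaw 5.57 gap 0.0001
```

View pics/w10.png

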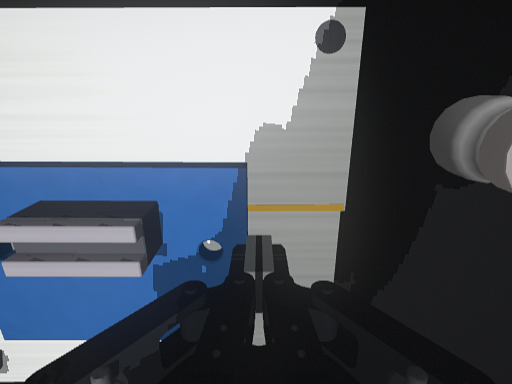

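View pics/t10c.png

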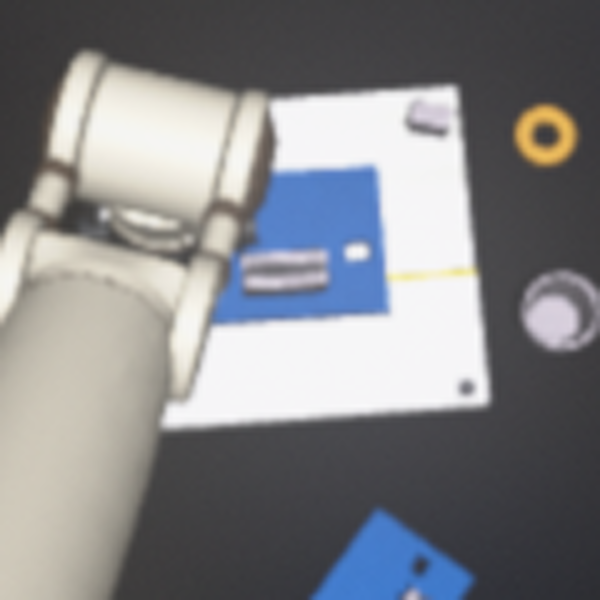

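Request:
play_rows:
  steps: "0 0.012 0 0 0 0 0;0 0 -0.045 0 0 0 0;0 -0.02 -0.045 0 0 0 0;0 -0.035 -0.03 0 0 0 0;0 -0.035 -0.03 0 0 0 0"

```text
time: 12.95
ee_pos: [0.564, -0.0773, 0.1768]
tcp_rot: [[-0.995, -0.099, 0.002], [-0.099, 0.995, -0.001], [-0.002, -0.001, -1.0]]
wrist_force: [1.5, -0.3, -0.2]
finger_gap: -0.0001
```

Request:
play_rows:
  steps: "0 0 -0.01 0 0 0 0;0 0 0 0 0 0 0;0 0 0 0 0 0 0"

```text
time: 13.25
ee_pos: [0.5628, -0.0757, 0.1832]
tcp_rot: [[-0.995, -0.098, -0.002], [-0.098, 0.995, 0.001], [0.002, 0.001, -1.0]]
wrist_force: [0.2, 0.4, 0.1]
finger_gap: 0.0004
```

Run:
```python
from h import *
st(); w=camera('wrist'); save(w,'w11'); pl(w)
a=cv2.imread('pics/w11.png')[40:260,120:390]
cv2.imwrite('pics/w11c.png',cv2.resize(a,None,fx=2.9,fy=2.7,interpolation=cv2.INTER_CUBIC))
```

```text
t 13.25 tcp base mm [-30.7   9.5] z 183.2 F [0.2 0.4 0.1] yaw 5.64 gap 0.0004
plate [-32.4   5.1] yaw -0.48 [108.6 149.4]
```

View pics/w11c.png

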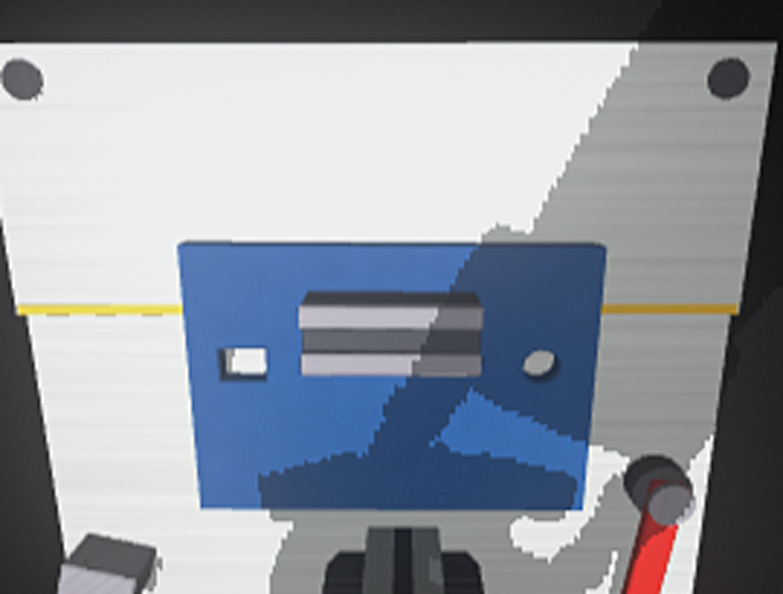

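Run:
```python
from h import *
w=camera('wrist'); pl(w)
f=lambda c,r:(40+(r+.5)/2.7-.5,120+(c+.5)/2.9-.5)
for n,c,r,z in [('y-',17,309,.02),('y+',740,310,.02),('A',540,362,.032),('B',244,364,.032),('rearR',776,42,.02),('pl FL',201,509,.032),('pl FR',584,509,.032),('BL',606,243,.032),('BR',178,243,.032)]:
    print(n,inbase(atz(w,*f(c,r),z),B).round(1))
```

```text
plate [-32.2   5.2] yaw -0.6 [108.3 149.4]
y- [ -53.1 -133.9]
y+ [-52.4 135.6]
A [-34.2  59.9]
B [-33.6 -48.5]
rearR [-150.2  135. ]
pl FL [ 29.4 -69.2]
pl FR [29.7 80.5]
BL [-80.3  80.5]
BR [-80.5 -68.6]
```

Request:
play_rows:
  steps: "0 0.035 0.02 0 0 0 0;0 0.035 0.03 0 0 0 0;0 0.0235 0.035 0 0 0 0;0 0 0.04 0 0 0 0;0 0 0.033 0 0 0 0"

```text
time: 13.85
ee_pos: [0.552, 0.0185, 0.0228]
tcp_rot: [[-0.995, -0.101, -0.004], [-0.101, 0.995, 0.001], [0.004, 0.001, -1.0]]
wrist_force: [-0.4, -0.3, 0.2]
finger_gap: 0.0001
```

Request:
play_rows:
  steps: "0 0 0 0 0 0 0;0 -0.007 0 0 0 0 0;0 -0.005 0 0 0 0 0;0 -0.003 0 0 0 0 0;0 -0.003 0 0 0 0 0"

```text
time: 14.35
ee_pos: [0.5577, -0.001, 0.0284]
tcp_rot: [[-0.995, -0.096, 0.003], [-0.096, 0.995, 0.002], [-0.004, 0.002, -1.0]]
wrist_force: [0.2, 8.7, 4.1]
finger_gap: -0.0002
```

Request:
play_rows:
  steps: "0 -0.002 0 0 0 0 0;0 0 0 0 0 0 0"

```text
time: 14.55
ee_pos: [0.5579, -0.0031, 0.0285]
tcp_rot: [[-0.995, -0.097, 0.003], [-0.097, 0.995, 0.002], [-0.004, 0.001, -1.0]]
wrist_force: [-0.2, 7.2, 4.6]
finger_gap: -0.0001
```

Run:
```python
from h import *
st()
```

```text
t 14.55 tcp base mm [-28.4  82.3] z 28.5 F [-0.2  7.2  4.6] yaw 5.54 gap -0.0001
```

Request:
play_rows:
  steps: "0 0.012 0 0 0 0 0;0 0 -0.045 0 0 0 0;0 -0.02 -0.045 0 0 0 0;0.005 -0.035 -0.03 0 0 0 0;0.005 -0.035 -0.03 0 0 0 0"

```text
time: 15.05
ee_pos: [0.5545, -0.083, 0.1792]
tcp_rot: [[-0.995, -0.099, 0.003], [-0.099, 0.995, -0.002], [-0.003, -0.002, -1.0]]
wrist_force: [0.6, 0.1, -0.8]
finger_gap: 0.0001
```

Request:
play_rows:
  steps: "0.01 0 -0.005 0 0 0 0;0 0 0 0 0 0 0;0 0 0 0 0 0 0"

```text
time: 15.35
ee_pos: [0.5433, -0.0822, 0.1803]
tcp_rot: [[-0.995, -0.098, -0.001], [-0.098, 0.995, 0.001], [0.001, 0.001, -1.0]]
wrist_force: [0.4, -0.1, 0.1]
finger_gap: -0.0001
```

Run:
```python
from h import *
st(); w=camera('wrist'); save(w,'w12'); pl(w)
a=cv2.imread('pics/w12.png')[40:260,120:390]
cv2.imwrite('pics/w12c.png',cv2.resize(a,None,fx=2.9,fy=2.7,interpolation=cv2.INTER_CUBIC))
```

```text
t 15.35 tcp base mm [-50.7   5. ] z 180.3 F [ 0.4 -0.1  0.1] yaw 5.62 gap -0.0001
plate [-32.7   0.5] yaw -0.16 [107.7 149.4]
```

View pics/w12c.png

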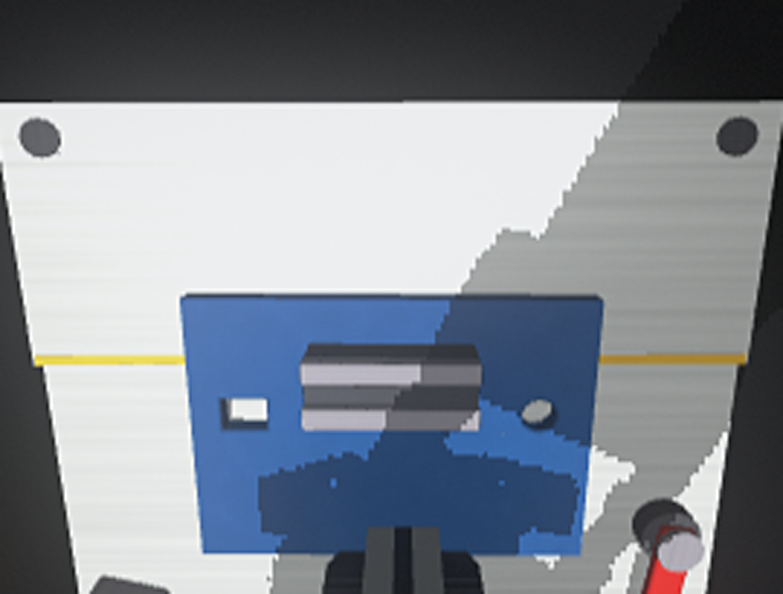

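Request:
play_rows:
  steps: "0.026 -0.003 0.01 0 0 0 0.085;0.026 -0.002 0.03 0 0 0 0.085;0 0 0.03 0 0 0 0.085;0 0 0 0 0 0 0.085;0 0 0.03 0 0 0 0.085"

```text
time: 15.9
ee_pos: [0.4958, -0.0937, 0.0839]
tcp_rot: [[-0.995, -0.099, 0.006], [-0.099, 0.995, -0.003], [-0.006, -0.003, -1.0]]
wrist_force: [1.4, -1.1, 0.2]
finger_gap: 0.0723
```

Request:
play_rows:
  steps: "0 0 0.03 0 0 0 0.085;0 0 0.025 0 0 0 0.085;0 0 0.01 0 0 0 0.085;0 0 0.004 0 0 0 0.085;0 0 0 0 0 0 0.085"

```text
time: 16.4
ee_pos: [0.4936, -0.0933, 0.013]
tcp_rot: [[-0.995, -0.098, 0.001], [-0.098, 0.995, -0.0], [-0.001, -0.0, -1.0]]
wrist_force: [-0.1, -0.5, 0.6]
finger_gap: 0.0849
```

Run:
```python
from h import *
st(); w=camera('wrist'); save(w,'w13')
```

```text
t 16.4 tcp base mm [-101.3   -1.2] z 13.0 F [-0.1 -0.5  0.6] yaw 5.63 gap 0.0849
```

View pics/w13.png

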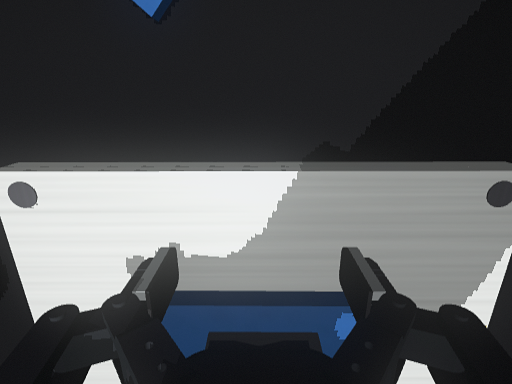

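Request:
play_rows:
  steps: "0 0.001 0.0035 0 0 0 0.085;0 0 0 0 0 0 0.085"

```text
time: 16.65
ee_pos: [0.4932, -0.0924, 0.0094]
tcp_rot: [[-0.995, -0.098, 0.001], [-0.098, 0.995, -0.0], [-0.001, -0.0, -1.0]]
wrist_force: [0.0, 0.1, 0.2]
finger_gap: 0.085
```

Request:
play_rows:
  steps: "-0.006 0 0 0 0 0 0.085;-0.005 0 0 0 0 0 0.085;-0.004 0 0 0 0 0 0.085;-0.004 0 0 0 0 0 0.085;-0.004 0 0 0 0 0 0.085"

```text
time: 17.15
ee_pos: [0.5134, -0.09, 0.0086]
tcp_rot: [[-0.995, -0.099, -0.007], [-0.099, 0.995, 0.001], [0.007, 0.001, -1.0]]
wrist_force: [-11.7, -1.0, 9.5]
finger_gap: 0.0849
```

Request:
play_rows:
  steps: "-0.004 0 0 0 0 0 0.085;-0.003 0 0 0 0 0 0.085;0 0 0 0 0 0 0.085"

```text
time: 17.45
ee_pos: [0.5212, -0.0892, 0.0086]
tcp_rot: [[-0.995, -0.098, -0.005], [-0.098, 0.995, 0.001], [0.005, 0.001, -1.0]]
wrist_force: [-7.5, -0.0, 5.4]
finger_gap: 0.085
```

Run:
```python
from h import *
st(); w=camera('wrist'); save(w,'w14')
```

```text
t 17.45 tcp base mm [-73.5   0.2] z 8.6 F [-7.5 -0.   5.4] yaw 5.65 gap 0.085
```

View pics/w14.png

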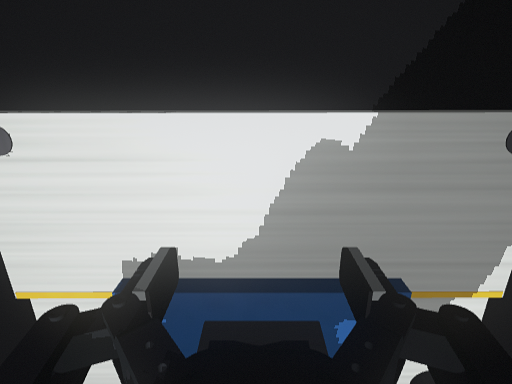

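Run:
```python
from h import *
w=camera('wrist'); 
a=cv2.cvtColor(w['img'],cv2.COLOR_RGB2BGR)[260:330,60:460]
cv2.imwrite('pics/w15c.png',cv2.resize(a,None,fx=2,fy=4,interpolation=cv2.INTER_CUBIC))
for c,r in [(110.5,292),(411,292),(180,292),(340,292)]: print(inbase(atz(w,r,c,.032),B).round(1))
for c,r in [(15,295.5),(503,294.5)]: print(inbase(atz(w,r,c,.02),B).round(1))
```

```text
[-63.  -74.7]
[-62.6  76.2]
[-62.9 -39.9]
[-62.7  40.5]
[ -51.5 -135.4]
[-51.4 135.3]
```

View pics/w15c.png

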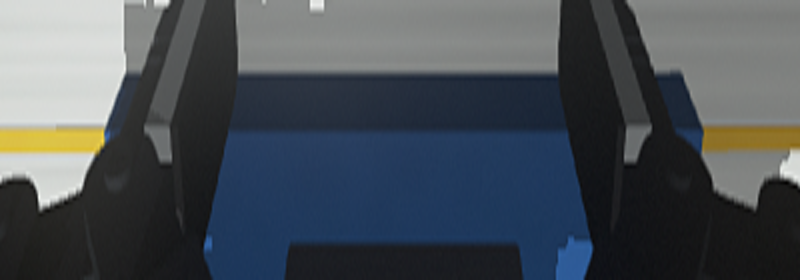

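Request:
play_rows:
  steps: "-0.003 0 0 0 0 0 0.085;-0.003 0 0 0 0 0 0.085;-0.002 0 0 0 0 0 0.085;-0.002 0 0 0 0 0 0.085;-0.002 0 0 0 0 0 0.085"

```text
time: 18.05
ee_pos: [0.5323, -0.088, 0.0084]
tcp_rot: [[-0.995, -0.098, -0.006], [-0.099, 0.995, 0.001], [0.006, 0.001, -1.0]]
wrist_force: [-10.3, -1.5, 7.7]
finger_gap: 0.0851
```

Request:
play_rows:
  steps: "-0.001 0 0 0 0 0 0.085;-0.001 0 0 0 0 0 0.085;0 0 0 0 0 0 0.085"

```text
time: 18.35
ee_pos: [0.5372, -0.0881, 0.009]
tcp_rot: [[-0.995, -0.098, 0.001], [-0.098, 0.995, -0.0], [-0.001, -0.0, -1.0]]
wrist_force: [0.1, 0.2, -0.3]
finger_gap: 0.0853
```

Run:
```python
from h import *
st(); w=camera('wrist'); save(w,'w16')
a=cv2.cvtColor(w['img'],cv2.COLOR_RGB2BGR)[230:330,60:460]
cv2.imwrite('pics/w16c.png',cv2.resize(a,None,fx=2,fy=4,interpolation=cv2.INTER_CUBIC))
```

```text
t 18.35 tcp base mm [-57.4  -0.3] z 9.0 F [ 0.1  0.2 -0.3] yaw 5.6 gap 0.0853
```

View pics/w16c.png

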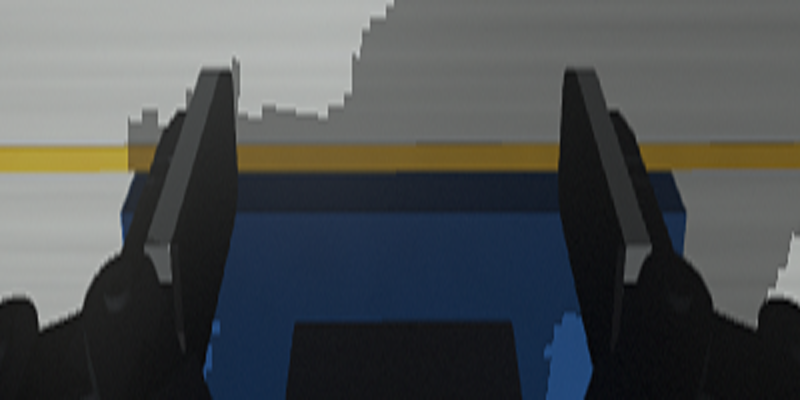

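Request:
play_rows:
  steps: "0.008 0 0 0 0 0 0.085;0 0 -0.045 0 0 0 0.085;0 0 -0.045 0 0 0 0.04;-0.01 0.005 -0.045 0 0 0 0;0 0.005 -0.04 0 0 0 0"

```text
time: 18.9
ee_pos: [0.5379, -0.078, 0.1863]
tcp_rot: [[-0.995, -0.097, 0.002], [-0.097, 0.995, -0.001], [-0.002, -0.001, -1.0]]
wrist_force: [0.3, -0.3, -0.3]
finger_gap: 0.0433
```

Request:
play_rows:
  steps: "0 0 0 0 0 0 0;0 0 0 0 0 0 0;0 0 0 0 0 0 0"

```text
time: 19.2
ee_pos: [0.5363, -0.0776, 0.1821]
tcp_rot: [[-0.995, -0.097, -0.003], [-0.097, 0.995, 0.001], [0.003, 0.001, -1.0]]
wrist_force: [0.5, -0.2, -1.0]
finger_gap: 0.0002
```

Run:
```python
from h import *
st(); w=camera('wrist'); save(w,'w17'); pl(w,.024)
a=cv2.imread('pics/w17.png')[40:260,120:390]
cv2.imwrite('pics/w17c.png',cv2.resize(a,None,fx=2.9,fy=2.7,interpolation=cv2.INTER_CUBIC))
w=camera('scene'); save(w,'s17')
a=cv2.imread('pics/s17.png')[150:290,180:330]
cv2.imwrite('pics/s17c.png',cv2.resize(a,None,fx=5,fy=4.2,interpolation=cv2.INTER_CUBIC))
```

```text
t 19.2 tcp base mm [-57.3  10.2] z 182.1 F [ 0.5 -0.2 -1. ] yaw 5.59 gap 0.0002
plate [0.2 0.7] yaw -0.21 [107.9 149.4]
```

View pics/w17c.png

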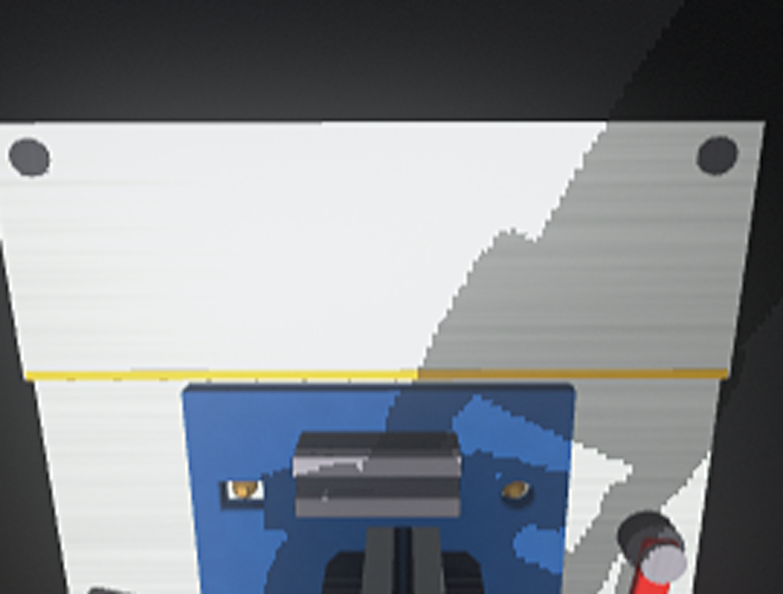

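View pics/s17c.png

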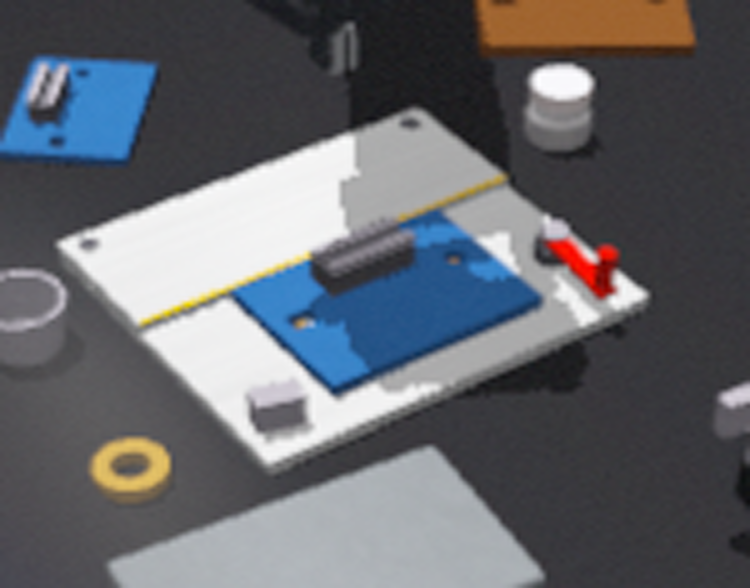

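Request:
play_rows:
  steps: "-0.028 0.0234 0 0 0 0 0;-0.028 0.0234 0.005 0 0 0 0;-0.028 0.0234 0.015 0 0 0 0;-0.028 0.0234 0.02 0 0 0 0;-0.028 0.0234 0.03 0 0 0 0"

```text
time: 19.8
ee_pos: [0.6669, 0.0531, 0.1132]
tcp_rot: [[-0.995, -0.097, 0.001], [-0.097, 0.995, -0.0], [-0.001, -0.0, -1.0]]
wrist_force: [0.9, -1.1, -0.3]
finger_gap: -0.0
```

Request:
play_rows:
  steps: "0 0 0 0 0 0 0;0 0 0 0 0 0 0"

```text
time: 20.0
ee_pos: [0.6638, 0.0527, 0.1106]
tcp_rot: [[-0.995, -0.099, -0.006], [-0.099, 0.995, 0.0], [0.006, 0.001, -1.0]]
wrist_force: [-0.1, 1.0, 0.5]
finger_gap: -0.0
```

Run:
```python
from h import *
st(); w=camera('wrist'); save(w,'w18')
pv=np.array([25,112.]);pts=[]
for th in np.linspace(.13,1.56,13):
    s,c=np.sin(th),np.cos(th); D=6+11*s+7*c
    pts.append(pv+58*np.array([c,-s])+D*np.array([s,c]))
pts=np.array(pts);print(pts.round(1).tolist());d=np.diff(pts,axis=0);print([(round(-a/1000,4),round(b/1000,4)) for a,b in d])
```

```text
t 20.0 tcp base mm [ 82.6 127.2] z 110.6 F [-0.1  1.   0.5] yaw 5.66 gap -0.0
[[84.4, 118.7], [85.0, 112.7], [85.0, 106.5], [84.4, 100.1], [82.9, 93.7], [80.7, 87.4], [77.6, 81.1], [73.7, 75.2], [69.0, 69.7], [63.4, 64.7], [57.1, 60.3], [50.2, 56.8], [42.7, 54.2]]
[(np.float64(-0.0007), np.float64(-0.006)), (np.float64(-0.0), np.float64(-0.0062)), (np.float64(0.0007), np.float64(-0.0064)), (np.float64(0.0014), np.float64(-0.0064)), (np.float64(0.0022), np.float64(-0.0064)), (np.float64(0.0031), np.float64(-0.0062)), (np.float64(0.0039), np.float64(-0.0059)), (np.float64(0.0047), np.float64(-0.0055)), (np.float64(0.0055), np.float64(-0.005)), (np.float64(0.0063), np.float64(-0.0043)), (np.float64(0.0069), np.float64(-0.0035)), (np.float64(0.0075), np.float64(-0.0026))]
```

View pics/w18.png

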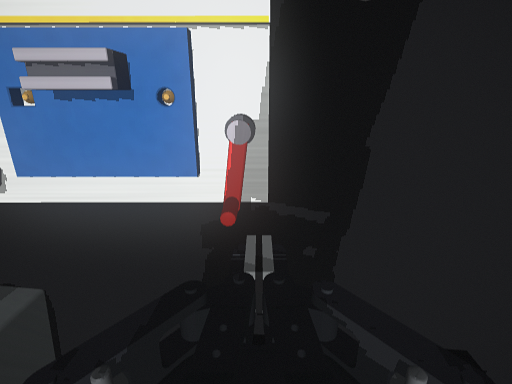

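Request:
play_rows:
  steps: "0 0 0.03 0 0 0 0;0 0 0.03 0 0 0 0;-0.001 0 0.0055 0 0 0 0;0 -0.004 0 0 0 0 0;0 -0.0045 0 0 0 0 0"

```text
time: 20.55
ee_pos: [0.6684, 0.0432, 0.0507]
tcp_rot: [[-0.995, -0.097, 0.003], [-0.097, 0.995, -0.0], [-0.003, -0.0, -1.0]]
wrist_force: [-0.2, 0.2, -0.2]
finger_gap: -0.0
```

Request:
play_rows:
  steps: "-0.0007 -0.006 0 0 0 0 0;0 -0.0062 0 0 0 0 0;0.0007 -0.0064 0 0 0 0 0;0.0014 -0.0064 0 0 0 0 0"

```text
time: 20.95
ee_pos: [0.6689, 0.018, 0.0489]
tcp_rot: [[-0.995, -0.097, 0.001], [-0.097, 0.995, -0.0], [-0.001, -0.0, -1.0]]
wrist_force: [0.0, 1.1, 0.3]
finger_gap: 0.0004
```

Run:
```python
from h import *
st(); w=camera('wrist'); save(w,'w19')
```

```text
t 20.95 tcp base mm [84.2 92.2] z 48.9 F [0.  1.1 0.3] yaw 5.59 gap 0.0004
```

View pics/w19.png

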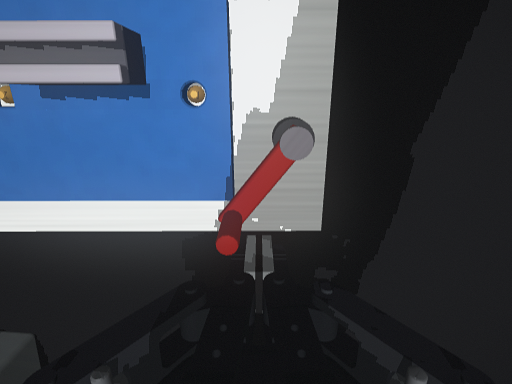

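Request:
play_rows:
  steps: "0.0022 -0.0064 0 0 0 0 0;0.0031 -0.0062 0 0 0 0 0;0.0039 -0.0059 0 0 0 0 0;0.0047 -0.0055 0 0 0 0 0;0 0 0 0 0 0 0"

```text
time: 21.5
ee_pos: [0.6562, -0.0075, 0.0482]
tcp_rot: [[-0.995, -0.097, -0.001], [-0.097, 0.995, -0.0], [0.001, -0.0, -1.0]]
wrist_force: [-0.4, 1.1, -0.4]
finger_gap: -0.0001
```

Request:
play_rows:
  steps: "0.0055 -0.005 0 0 0 0 0;0.0063 -0.0043 0 0 0 0 0;0.0069 -0.0035 0 0 0 0 0;0.0075 -0.0026 0 0 0 0 0;0 0 0 0 0 0 0"

```text
time: 22.0
ee_pos: [0.6311, -0.0248, 0.0482]
tcp_rot: [[-0.995, -0.097, -0.001], [-0.097, 0.995, -0.0], [0.001, -0.0, -1.0]]
wrist_force: [0.2, -0.6, -0.3]
finger_gap: -0.0002
```

Run:
```python
from h import *
st(); w=camera('wrist'); save(w,'w20')
```

```text
t 22.0 tcp base mm [42.3 53.4] z 48.2 F [ 0.2 -0.6 -0.3] yaw 5.57 gap -0.0002
```

View pics/w20.png

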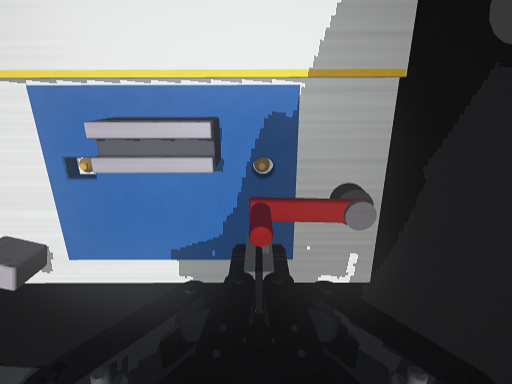

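Request:
play_rows:
  steps: "-0.008 0 0 0 0 0 0;-0.012 0 0 0 0 0 0;0 0 -0.04 0 0 0 0;0 0 -0.045 0 0 0 0;0.02 0 -0.045 0 0 0 0"

```text
time: 22.55
ee_pos: [0.6338, -0.0241, 0.1798]
tcp_rot: [[-0.995, -0.098, 0.001], [-0.098, 0.995, -0.0], [-0.001, -0.0, -1.0]]
wrist_force: [0.2, -0.4, 1.5]
finger_gap: 0.0003
```

Request:
play_rows:
  steps: "0.02 -0.02 0 0 0 0 0;0.02 -0.02 0 0 0 0 0;0 0 0 0 0 0 0;0 0 0 0 0 0 0"

```text
time: 22.95
ee_pos: [0.5968, -0.0681, 0.1785]
tcp_rot: [[-0.995, -0.097, 0.001], [-0.097, 0.995, 0.0], [-0.001, 0.0, -1.0]]
wrist_force: [0.5, 0.3, -0.1]
finger_gap: 0.0001
```

Run:
```python
from h import *
st(); w=camera('wrist'); save(w,'w21'); pl(w,.024)
for t in ['latch_post','latch_pivot']: print([(round(d['confidence'],2),np.round(d['centre'],1),inbase(atz(w,d['centre'][0],d['centre'][1],.067 if 'post' in t else .027),B).round(1)) for d in landmark_of(w,t)])
t=camera('top'); save(t,'t21')
```

```text
t 22.95 tcp base mm [ 3.9 13.7] z 178.5 F [ 0.5  0.3 -0.1] yaw 5.56 gap 0.0001
plate [0.3 0.6] yaw -0.02 [109.1 149.3]
[(0.81, array([205.4, 300. ]), array([21.8, 52.8]))]
[(0.57, array([194.7, 351.6]), array([ 25.4, 114.9]))]
```

View pics/w21.png

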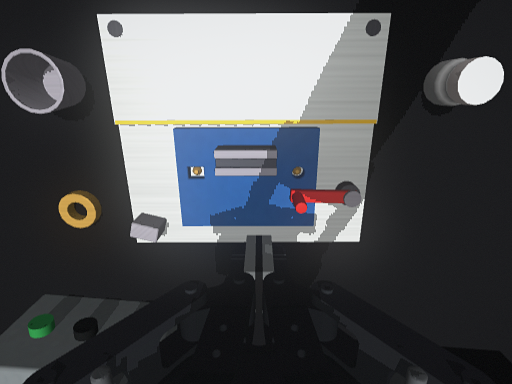

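View pics/t21.png

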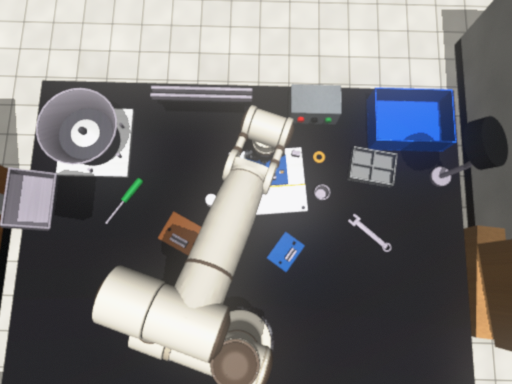

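The plate lies flat with a brass pin showing in each hole. The latch lies square across it at about 1.6 rad, and the arm is clear.

```bash
python3 -c "
from rig import *
print(job_done())"
```

```text
the job is handed in; nothing more can be done
None
```

The plate is seated on both pins, the latch is swung across its end, and I handed the job in at about 23 s (no verdict is given).

**What I did:** I pushed the plate sideways with the shut fingers on its left edge. I then pushed its rear edge with the open fingers, which squared it to the base. That push had drifted it about 16 mm to the left, so I corrected it with two more side pushes. The final rear push ran until the force fell to zero as the plate dropped. I then swept the latch post round with the shut fingers.

**Last checks:**
- **Plate:** it measures about 0.3 mm (x) and 0.6 mm (y) from its seat, turned −0.02°. Brass pins show in both holes and the rear edge is off the deck. I judged the drop and flatness from the pictures and the force going to zero, not from a direct height measurement.
- **Latch:** from the post position the angle is about 1.6 rad, at or near the stop. The picture taken just before I withdrew the finger read about 1.55.
- **Surroundings:** the jar, cup, collar, gauge, driver, wrench and tray look unmoved in the last pictures, by eye only. The arm is clear of everything, and the fingers were kept clear of the nest throughout.

**Disagreements:**
- My first base estimate was about 8 mm off because the arm was still settling. I redid it at rest and it then agreed with the top camera.
- The first correcting side push left the plate 5 mm short because I took the fingers to be thicker than they are. The second push fixed it.

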